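# Click-test the buffing lathes' stop buttons

### The arm

A 6-joint arm with a two-finger parallel gripper is mounted at the origin on the work surface. World frame = base frame: x ahead of the robot, y to its left, z up, the work surface at z = 0. Lengths are in m, angles in rad, forces in N, time in s.
With the tool pointing down it reaches from about 0.375 to 0.9 m from the base axis. Payload 3.1 kg.
Tool frame: the origin (TCP) lies midway between the tips of the shut fingers; the grasp point (between the pads) lies 19 mm behind it (manip.hold_point_z is the distance from the TCP to the grasp point, in m); x points along the fingers, y is the direction in which the jaws open and shut, and the axes are right-handed (so a half turn about x gives the same grasp; the last joint's range is limited). The gripper opens to 85 mm and grips with 20 to 120 N. Pads are 22 mm wide; open, the fingers measure 114 mm over their backs; the gripper's body (76 mm by 85 mm) begins 54 mm behind the grasp point. The pads swing forward as they close: fully open they stand 13 mm farther back than shut.
Start: joints at [-0.178, 0.527, 1.433, -0, 1.181, -0.178], TCP at [0.625, 0, 0.231] pointing down, gripper open.
Joint ranges: [-3.08, 3.08], [-0.75, 2.2], [0.22, 2.44], [-1.43, 4.57], [0, 2.65], [-2.85, 2.85]. Speed limits (rad/s): [2.79, 2.79, 3.14, 3.14, 3.14, 3.14].

### API

Orientations are given as a unit quaternion [x, y, z, w].
In Python, from station import manip, snapshot gives the robot as it stands.
- The arm moves only by the tool play_rows, never from a script. Its argument "series" is a list of rows, each a list of 4 numbers: the shift along the tool's x, y, z in m, then the turn about the tool's x in degrees. In form: [[tx, ty, tz, spin], ...]. A call has 1 to 20 rows; each row is the pose to reach, as a shift and turn from the pose measured when the call began, along the tool's axes at that moment; what a row does not reach only later rows make up. A row lasts 1/10 s, in which the tool goes at most 50 mm and 8.59 degrees, less where a joint would pass 70% of its speed; a pose out of reach is approached as far as the arm can. A call with a gripper value outside its range is refused whole. "claw" is the opening in per cent of the stroke, from 0 (shut) to 100 (fully open), set as the call begins (left out, the last holds). The fingers move at their own pace and stop on an object; "force" is the grip in N (left out, the last holds). Time passes only in rows, so rows that repeat a pose let the fingers close. It gives the time, the measured TCP pose, the force and the opening at its end, in the units of the state.
- manip.sense(): the state, without advancing time (a new reading comes with each control period).
- snapshot(name): name is "scene" or "side" or "wrist"; returns a dict with "image" (420x560x3 uint8, blue, green, red), "depth" (420x560 float32, m along the optical axis (not along the pixel's ray), 0 where there is no reading), "fov_y" (degrees; the focal length in pixels is half the picture's height over the tangent of half this angle, whatever the lens; pixels are square), "cx", "cy" (the principal point, pixels), "R" (3x3) and "t" (3): a world point X has camera coordinates R X + t. Camera axes: x right, y down, z forward; pixel columns grow to the right and rows downward; lengths in m; the calibration is good to about 2 mm. A picture is of the moment at which its call begins.
- manip.sign_off(): hands the job in, once; it reports no verdict.
The state is a dict: "t": time; "q": joint angles; "qd": joint speeds; "tau": joint torques, N m; "tcp_pos": TCP position; "tool_rot": TCP orientation; "force": force on the tool from outside, world axes, zero at the start; "ft_torque": the same for the moment, N m; "finger_gap": opening from 0.0 (shut) to 1.0 (fully open).
Only numpy, scipy, OpenCV 4.12 (cv2) and the standard library are available. Lean on these libraries where they do the work, as an engineer would, in place of code of your own. Each camera call takes 0.05 s, during which the arm holds its last target.

### The job

The stop-button stations from the buffing lathes are on the bench for checking: push each red head right in and let go, to see whether it latches. If a head does not stay fully in, set that station down (do not drop it) to stand upright on the floor of the blue repair tray; leave the sound ones where they stand, with their heads latched in. Do not shift or knock over anything else on the bench.

Things in the scene. Friction and masses are not known exactly. Their poses are not given: they have to be found in the camera images.
- station_a_mid (a point): One of four look-alike loose stop stations: yellow box 54 (own x) x 68 (own y) x 46 mm high, 0.2-0.35 kg, black bezel and red mushroom head (38 mm across, 12 thick) centred on top. Point: centre of the box, 23 mm above its underside; z up. Head top is 50.5 mm above this point when out, less by its travel. A green stem band shows while out. Grip the box's flat sides, not the head.
- head_a (a joint): Travel (m) of station_a's head: 0 out (at start), 0.010 pushed right in to its stop, which takes up to about 6 N. Let go, a sound head stays latched 9 to 10 mm in; a faulty one springs right out, or creeps back until it hangs 4 to 5 mm in. Which and how many are faulty is not known beforehand.
- station_b_mid (a point): One of four look-alike loose stop stations: yellow box 54 (own x) x 68 (own y) x 46 mm high, 0.2-0.35 kg, black bezel and red mushroom head (38 mm across, 12 thick) centred on top. Point: centre of the box, 23 mm above its underside; z up. Head top is 50.5 mm above this point when out, less by its travel. A green stem band shows while out. Grip the box's flat sides, not the head.
- head_b (a joint): Travel (m) of station_b's head: 0 out (at start), 0.010 pushed right in to its stop, which takes up to about 6 N. Let go, a sound head stays latched 9 to 10 mm in; a faulty one springs right out, or creeps back until it hangs 4 to 5 mm in. Which and how many are faulty is not known beforehand.
- station_c_mid (a point): One of four look-alike loose stop stations: yellow box 54 (own x) x 68 (own y) x 46 mm high, 0.2-0.35 kg, black bezel and red mushroom head (38 mm across, 12 thick) centred on top. Point: centre of the box, 23 mm above its underside; z up. Head top is 50.5 mm above this point when out, less by its travel. A green stem band shows while out. Grip the box's flat sides, not the head.
- head_c (a joint): Travel (m) of station_c's head: 0 out (at start), 0.010 pushed right in to its stop, which takes up to about 6 N. Let go, a sound head stays latched 9 to 10 mm in; a faulty one springs right out, or creeps back until it hangs 4 to 5 mm in. Which and how many are faulty is not known beforehand.
- station_d_mid (a point): One of four look-alike loose stop stations: yellow box 54 (own x) x 68 (own y) x 46 mm high, 0.2-0.35 kg, black bezel and red mushroom head (38 mm across, 12 thick) centred on top. Point: centre of the box, 23 mm above its underside; z up. Head top is 50.5 mm above this point when out, less by its travel. A green stem band shows while out. Grip the box's flat sides, not the head.
- head_d (a joint): Travel (m) of station_d's head: 0 out (at start), 0.010 pushed right in to its stop, which takes up to about 6 N. Let go, a sound head stays latched 9 to 10 mm in; a faulty one springs right out, or creeps back until it hangs 4 to 5 mm in. Which and how many are faulty is not known beforehand.
- tray_in (a point): Repair tray: blue pressed-steel tray fixed to the bench, inside 240 mm (own x) by 150 mm (own y), walls 3 mm thick, rim 28 mm above the bench. The point is the centre of its inner floor, 3 mm above the bench. It starts empty.
- jar_lid: Bystander: frosted glass jar lid lying flat, 89 mm across, 12 mm high; origin at the centre of its underside.
- straightedge: Bystander: steel straightedge lying flat, 200 mm (own x) by 28 mm by 4 mm; origin at the centre of its underside.
- bell_brace: Bystander: silver-plated trumpet bell brace lying flat, a thin rod with two round flanges, 72 mm long (own x), 22 mm wide and high; origin at its middle on the bench.
- slide_knob1: Bystander: turned brass slide knob standing up, 22 mm across, 29 mm high; origin at the centre of its underside.
- slide_knob2: Bystander: turned brass slide knob standing up, 22 mm across, 29 mm high; origin at the centre of its underside.
- compound_jar: Bystander: closed dark grey jar of lapping compound standing up, 50 mm across, 62 mm high; origin at the centre of its underside.
- lap_sleeve: Bystander: brass lapping sleeve (tube) standing up, 34 mm across, 75 mm high; origin at the centre of its lower end.

How it is judged:
By the outcome, as a careful person would: the job done as asked, in the order asked, and still so for the second after the job is handed in, with the robot touching nothing.
It also fails if it takes over 69 s, if anything falls off the work surface, if the arm or the gripper's body presses on something with over 40 N, if the wrist force passes 120 N, or if a joint passes its speed limit or range.

## Working session

There is one attempt and no reset: what is moved stays moved. The work goes in short steps, Python scripts to look and compute and a tool call to move; the robot and the scene stay as the last step left them, time stands still between calls to the robot, and variables do not carry over. Pictures are saved under pics/ and viewed, and the job is handed in when it is done.

Besides the shell and the picture viewer there is one more tool, called after ">>>" as name(argument=value, ...) on one line, values as JSON. play_rows: Moves the arm, as the interface text tells. Its arguments: {"type":"object","properties":{"series":{"type":"array","items":{"type":"array","items":{"type":"number"}}},"claw":{"type":"number"},"force":{"type":"number"}},"required":["series"]}

```bash
ls; mkdir -p pics
cat > h.py <<'E'
import numpy as np, cv2, pickle
from station import manip, snapshot
def snap(n,tag):
    s=snapshot(n); cv2.imwrite(f'pics/{tag}.png',s['image']); pickle.dump(s,open(f'pics/{tag}.pkl','wb')); return s
def cloud(s):
    h,w=s['depth'].shape; f=h/2/np.tan(np.radians(s['fov_y'])/2)
    u,v=np.meshgrid(np.arange(w),np.arange(h)); d=s['depth']
    P=np.stack([(u-s['cx'])/f*d,(v-s['cy'])/f*d,d],-1)
    return (P-np.array(s['t']))@np.array(s['R'])
E
python3 - <<'E'
from h import *
print({k:np.round(v,3) for k,v in manip.sense().items()})
for n in ['scene','side','wrist']:
    s=snap(n,n+'0'); R=np.array(s['R']); print(n,s['fov_y'],s['cx'],s['cy'],'cam',np.round(-R.T@s['t'],3),np.round(R[2],2))
E
```

```text
pics
{'t': np.float64(0.0), 'q': array([-0.178,  0.528,  1.434,  0.   ,  1.181, -0.179]), 'qd': array([-0.   , -0.001, -0.001, -0.001,  0.001,  0.002]), 'tau': array([ 0.0000e+00, -4.4234e+01, -1.7802e+01, -0.0000e+00,  8.0000e-03,
        0.0000e+00]), 'tcp_pos': array([0.624, 0.   , 0.23 ]), 'tool_rot': array([ 0.5  ,  0.501, -0.5  ,  0.499]), 'force': array([0.142, 0.269, 0.522]), 'ft_torque': array([ 0.036, -0.003,  0.04 ]), 'finger_gap': np.float64(1.0)}
scene 55.23257327428298 276.84169124913996 195.76954838754747 cam [1.056 0.208 0.765] [-0.54 -0.19 -0.82]
side 55.44158913576393 282.1375939560763 204.5552680254443 cam [ 0.346 -0.65   0.845] [ 0.22  0.63 -0.74]
wrist 60.361962137120386 279.53562388920903 215.2673197777367 cam [0.625 0.08  0.374] [-0.   -0.31 -0.95]
```

View pics/scene0.png

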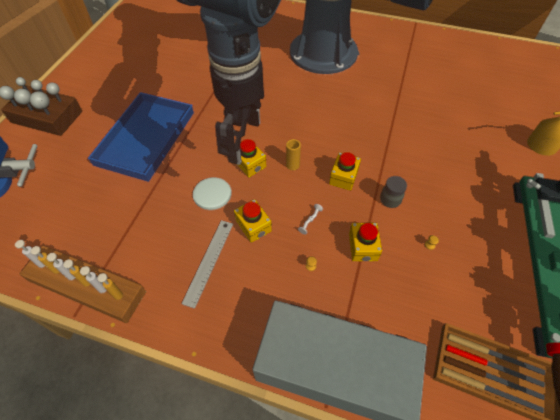

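View pics/side0.png

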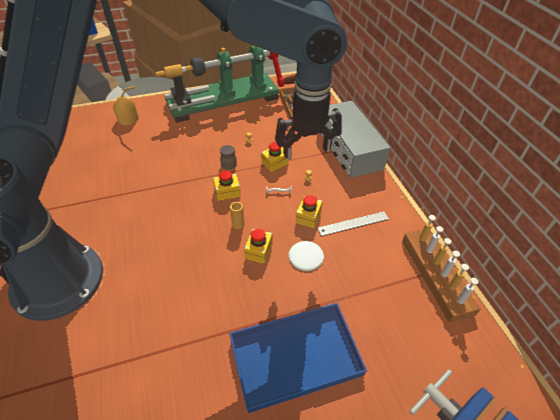

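View pics/wrist0.png

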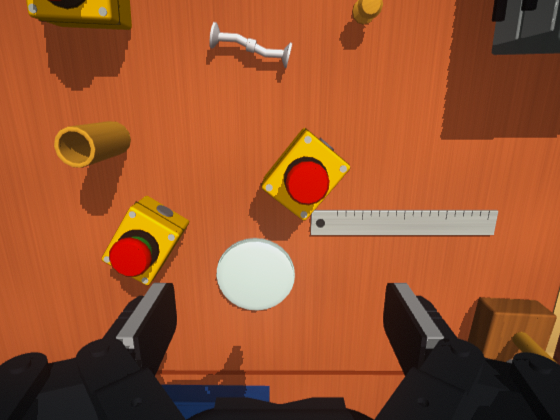

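The views show four yellow stations (scene view: red heads near (248,148), (347,160), (252,211), (368,233)). The tray is at (143,135), and the lid, straightedge, brace, knobs, jar and sleeve lie among them.

```bash
cat > meas.py <<'E'
from h import *
def heads(s,show=True):
    C=cloud(s); hsv=cv2.cvtColor(s['image'],cv2.COLOR_BGR2HSV)
    z=C[...,2]; H,S,V=[hsv[...,i] for i in range(3)]
    inb=(C[...,0]>.3)&(C[...,0]<1.0)&(abs(C[...,1])<.45)&(s['depth']>0)
    red=(((H<6)|(H>173))&(S>170)&(V>90)&inb&(z>.05)&(z<.1)).astype(np.uint8)
    n,l,st,ce=cv2.connectedComponentsWithStats(red); out=[]
    for i in range(1,n):
        if st[i,4]<60: continue
        p=C[l==i]; zt=np.percentile(p[:,2],90); t=p[p[:,2]>zt-.003]
        (cx,cy),r=cv2.minEnclosingCircle(t[:,:2].astype(np.float32))
        out.append((cx,cy,zt,r,len(t)))
    yel=(H>18)&(H<34)&(S>150)&(V>110)&inb&(z>.038)&(z<.056)
    for o in out:
        m=yel&(np.hypot(C[...,0]-o[0],C[...,1]-o[1])<.05)
        t=C[m]
        if len(t)<20: continue
        r=cv2.minAreaRect(t[:,:2].astype(np.float32))
        print('head',np.round(o,4),'box',np.round(r[0],4),np.round(r[1],4),round(r[2],1),'z',np.round(np.median(t[:,2]),4), len(t))
E
python3 - <<'E'
from meas import *
for n in ['scene','side','wrist']:
    print(n); s=pickle.load(open(f'pics/{n}0.pkl','rb')); heads(s)
    C=cloud(s); hsv=cv2.cvtColor(s['image'],cv2.COLOR_BGR2HSV)
    m=(hsv[...,0]>105)&(hsv[...,0]<128)&(hsv[...,1]>130)&(C[...,2]>.018)&(C[...,2]<.04)&(s['depth']>0)&(abs(C[...,0]-.6)<.4)&(C[...,1]>-.5)&(C[...,1]<.5)
    m=m.astype(np.uint8);k,l,st,_=cv2.connectedComponentsWithStats(m)
    i=1+np.argmax(st[1:,4]) if k>1 else 0
    t=C[m>0]
    if len(t)>50: print('tray rim',cv2.minAreaRect(t[:,:2].astype(np.float32)),len(t),np.percentile(t[:,2],[5,50,95]))
    # obstacles
    ob=(C[...,2]>.003)&(C[...,2]<.12)&(C[...,0]>.35)&(C[...,0]<.95)&(abs(C[...,1])<.42)&(s['depth']>0)
    k,l,st,_=cv2.connectedComponentsWithStats(ob.astype(np.uint8))
    for i in range(1,k):
        if st[i,4]>25:
            p=C[l==i]; r=cv2.minAreaRect(p[:,:2].astype(np.float32)); print('  ob',np.round(r[0],3),np.round(r[1],3),round(r[2]),'zmax',p[:,2].max().round(3),st[i])
E
```

```text
scene
head [ 4.872e-01 -6.120e-02  7.500e-02  1.800e-02  1.140e+02] box [ 0.497  -0.0472] [0.0331 0.0538] 58.5 z 0.046 209
head [4.580e-01 1.673e-01 7.520e-02 1.690e-02 1.160e+02] box [0.4559 0.1666] [0.0528 0.0676] 87.7 z 0.0464 282
head [6.49e-01 9.80e-03 7.50e-02 1.73e-02 1.51e+02] box [0.6494 0.0094] [0.0666 0.0533] 51.4 z 0.0463 360
head [6.261e-01 2.477e-01 7.510e-02 1.710e-02 1.760e+02] box [0.6252 0.2478] [0.0672 0.0535] 18.0 z 0.0465 375
tray rim ((0.4886992275714874, -0.34753090143203735), (0.15831106901168823, 0.24866966903209686), 89.24932098388672) 357 [0.01963953 0.02894372 0.03313154]
  ob [ 0.482 -0.341] [0.263 0.159] 0 zmax 0.035 [  90   92  105   89 3844]
  ob [ 0.479 -0.052] [0.066 0.108] 76 zmax 0.076 [236 139  31  39 745]
  ob [0.424 0.028] [0.104 0.041] 13 zmax 0.078 [284 138  18  32 409]
  ob [0.435 0.162] [0.064 0.111] 87 zmax 0.077 [329 151  32  39 839]
  ob [0.466 0.289] [0.052 0.091] 77 zmax 0.067 [380 175  28  33 640]
  ob [ 0.597 -0.113] [0.094 0.088] 78 zmax 0.016 [193 176  39  34 966]
  ob [0.633 0.004] [0.099 0.073] 51 zmax 0.076 [ 233  199   40   43 1
[... 2666 characters left out ...]
ax 0.069 [  26    0  106   30 2722]
  ob [0.701 0.154] [0.017 0.022] 74 zmax 0.031 [352   0  31  24 568]
  ob [0.84  0.128] [0.033 0.085] 59 zmax 0.091 [ 492    0   68   55 3611]
  ob [0.598 0.126] [0.023 0.072] 76 zmax 0.024 [209  22  83  46 939]
  ob [0.452 0.04 ] [0.043 0.034] 20 zmax 0.078 [  54  121   76   47 2640]
  ob [ 0.729 -0.036] [0.101 0.255] 67 zmax 0.076 [ 261  128  237  107 8987]
  ob [ 0.478 -0.072] [0.103 0.055] 57 zmax 0.076 [ 102  196   87   90 4477]
  ob [ 0.597 -0.11 ] [0.087 0.088] 26 zmax 0.015 [ 217  238   78   73 4391]
  ob [ 0.887 -0.172] [0.064 0.071] 86 zmax 0.081 [ 468  298   89   65 4346]
  ob [ 0.544 -0.292] [0.136 0.057] 4 zmax 0.033 [ 162  386  108   34 1835]
```

```bash
cat >> h.py <<'E'
from scipy.spatial.transform import Rotation as Ro
def to(*T,yaw=None):
    s=manip.sense(); R=Ro.from_quat(s['tool_rot']).as_matrix(); p=np.array(s['tcp_pos'])
    print('t',round(float(s['t']),2),'tcp',p.round(4),'F',np.round(s['force'],1),'gap',np.round(s['finger_gap'],3),'jaw yaw',np.degrees(np.arctan2(R[1,1],R[0,1])).round(2),'toolx',R[:,0].round(3))
    for t in T: print(t,'->',(R.T@(np.array(t)-p)).round(4))
E
python3 -c "
from h import *
print(Ro.from_quat(manip.sense()['tool_rot']).as_matrix().round(3))
to((.648,.0095,.095),(.648,.0095,.062))"
```

```text
[[-0.002  1.     0.   ]
 [ 0.     0.    -1.   ]
 [-1.    -0.002 -0.   ]]
t 0.15 tcp [6.244e-01 1.000e-04 2.305e-01] F [-0.3  1.1 -0.2] gap 1.003 jaw yaw 0.0 toolx [-0.002  0.    -1.   ]
(0.648, 0.0095, 0.095) -> [ 0.1355  0.0238 -0.0093]
(0.648, 0.0095, 0.062) -> [ 0.1685  0.0239 -0.0093]
```

>>> play_rows(series=[[0.05,0.024,-0.0095,0],[0.1,0.024,-0.0095,0],[0.135,0.024,-0.0095,0],[0.135,0.024,-0.0095,0],[0.135,0.024,-0.0095,0],[0.135,0.024,-0.0095,0]], claw=0, force=30)

```text
t: 0.75
tcp_pos: [0.6502, 0.0093, 0.0981]
tool_rot: [0.501, 0.499, -0.499, 0.501]
force: [0.2, 0.4, 0.5]
finger_gap: 0.0
```

```bash
python3 -c "
from meas import *
to((.648,.0095,.0735),(.648,.0095,.063))
s=snap('wrist','w1');heads(s)"
```

```text
t 0.75 tcp [0.6502 0.0093 0.0981] F [0.2 0.4 0.5] gap 0.0 jaw yaw -0.0 toolx [ 0.003 -0.    -1.   ]
(0.648, 0.0095, 0.0735) -> [ 0.0246 -0.0022 -0.0002]
(0.648, 0.0095, 0.063) -> [ 0.0351 -0.0023 -0.0002]
head [6.481e-01 1.140e-02 7.440e-02 1.850e-02 2.636e+03] box [0.648  0.0108] [0.0674 0.0535] 51.4 z 0.0466 4712
head [ 4.911e-01 -5.950e-02  7.410e-02  1.760e-02  9.390e+02] box [ 0.4865 -0.0585] [0.0678 0.0536] 56.4 z 0.0465 3573
```

View pics/w1.png

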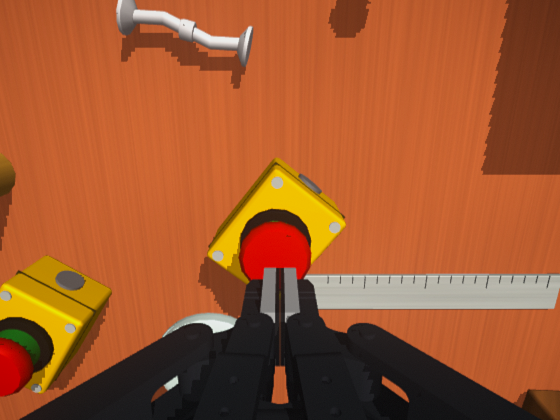

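>>> play_rows(series=[[0.018,-0.002,-0.001,0],[0.023,-0.002,-0.001,0],[0.028,-0.002,-0.001,0],[0.033,-0.002,-0.001,0],[0.037,-0.002,-0.001,0],[0.037,-0.002,-0.001,0],[0.037,-0.002,-0.001,0]])

```text
t: 1.5
tcp_pos: [0.6491, 0.0102, 0.0633]
tool_rot: [0.501, 0.498, -0.499, 0.502]
force: [-1.6, 0.5, 9.0]
finger_gap: -0.001
```

```bash
python3 -c "
from meas import *
to((.648,.0095,.063))"
```

```text
t 1.5 tcp [0.6491 0.0102 0.0633] F [-1.6  0.5  9. ] gap -0.001 jaw yaw 0.01 toolx [ 0.005 -0.001 -1.   ]
(0.648, 0.0095, 0.063) -> [ 0.0003 -0.0011  0.0007]
```

>>> play_rows(series=[[0.002,-0.001,0,0],[0.002,-0.001,0,0],[-0.02,-0.001,0,0],[-0.04,-0.001,0,0],[-0.04,-0.006,-0.045,0],[-0.04,-0.012,-0.09,0],[-0.04,-0.018,-0.135,0],[-0.04,-0.024,-0.18,0],[-0.04,-0.024,-0.22,0],[-0.035,-0.024,-0.237,0],[-0.03,-0.024,-0.237,0],[-0.03,-0.024,-0.237,0]])

```text
t: 2.7
tcp_pos: [0.6242, 0.2461, 0.0917]
tool_rot: [0.5, 0.499, -0.5, 0.501]
force: [-0.0, -1.4, 0.6]
finger_gap: -0.001
```

```bash
python3 -c "
from meas import *
to((.625,.2475,.0735),(.625,.2475,.063))
s=snap('wrist','w2');heads(s)
s=snap('scene','s2');heads(s)"
```

```text
t 2.7 tcp [0.6242 0.2461 0.0917] F [-0.  -1.4  0.6] gap -0.001 jaw yaw 0.02 toolx [ 0.003 -0.002 -1.   ]
(0.625, 0.2475, 0.0735) -> [ 0.0182  0.0008 -0.0014]
(0.625, 0.2475, 0.063) -> [ 0.0287  0.0007 -0.0014]
head [6.245e-01 2.505e-01 7.440e-02 1.840e-02 2.807e+03] box [0.6243 0.2501] [0.0677 0.0533] 18.7 z 0.0466 5423
head [4.671e-01 1.676e-01 7.360e-02 1.450e-02 3.820e+02] box [0.4687 0.1689] [0.0542 0.0421] 87.7 z 0.0464 3309
head [ 4.862e-01 -5.940e-02  7.530e-02  1.740e-02  1.070e+02] box [ 0.4872 -0.0609] [0.0679 0.054 ] 57.3 z 0.0464 260
head [4.562e-01 1.670e-01 7.530e-02 1.680e-02 1.120e+02] box [0.4558 0.1664] [0.0533 0.0686] 87.2 z 0.0465 280
head [6.504e-01 9.700e-03 6.490e-02 1.700e-02 1.480e+02] box [0.6486 0.0087] [0.0678 0.0542] 51.0 z 0.0465 416
head [6.281e-01 2.485e-01 7.480e-02 1.720e-02 1.440e+02] box [0.6256 0.2482] [0.0667 0.0537] 18.2 z 0.0464 375
```

View pics/s2.png

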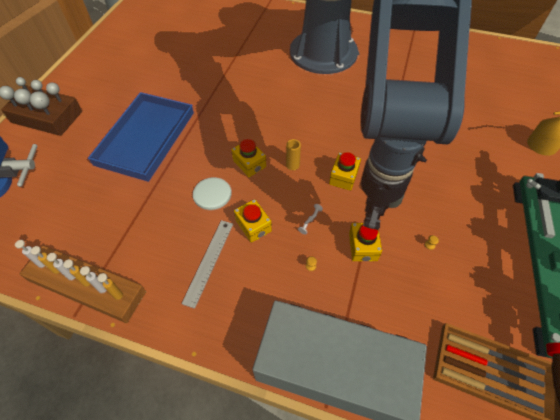

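>>> play_rows(series=[[0.015,0.001,-0.002,0],[0.02,0.001,-0.002,0],[0.025,0.001,-0.002,0],[0.03,0.001,-0.002,0],[0.033,0.001,-0.002,0],[0.033,0.001,-0.002,0],[0.034,0.001,-0.002,0]])

```text
t: 3.5
tcp_pos: [0.6265, 0.2458, 0.0631]
tool_rot: [0.501, 0.497, -0.5, 0.502]
force: [-7.1, -6.7, 29.2]
finger_gap: -0.001
```

```bash
python3 -c "
from meas import *
to((.456,.1665,.063))"
```

```text
t 3.5 tcp [0.6265 0.2458 0.0631] F [-7.1 -6.7 29.2] gap -0.001 jaw yaw -0.06 toolx [ 0.005 -0.004 -1.   ]
(0.456, 0.1665, 0.063) -> [-0.0005 -0.1704  0.0794]
```

>>> play_rows(series=[[-0.02,0,0,0],[-0.04,0,0,0],[-0.04,-0.043,0.02,0],[-0.04,-0.086,0.04,0],[-0.04,-0.13,0.06,0],[-0.035,-0.17,0.0795,0],[-0.03,-0.17,0.0795,0],[-0.03,-0.17,0.0795,0],[-0.03,-0.17,0.0795,0]])

```text
t: 4.4
tcp_pos: [0.4582, 0.1669, 0.0927]
tool_rot: [0.501, 0.497, -0.499, 0.502]
force: [1.3, -1.0, 0.3]
finger_gap: -0.001
```

```bash
python3 -c "
from meas import *
to((.456,.1665,.0735),(.456,.1665,.063))
s=snap('scene','s3');heads(s);heads(snap('wrist','w3'))"
```

```text
t 4.4 tcp [0.4582 0.1669 0.0927] F [ 1.3 -1.   0.3] gap -0.001 jaw yaw -0.07 toolx [ 0.008 -0.003 -1.   ]
(0.456, 0.1665, 0.0735) -> [ 0.0192 -0.0024  0.0003]
(0.456, 0.1665, 0.063) -> [ 0.0297 -0.0025  0.0003]
head [ 4.872e-01 -6.150e-02  7.530e-02  1.740e-02  1.060e+02] box [ 0.4868 -0.0616] [0.0669 0.0541] 56.6 z 0.0465 276
head [4.578e-01 1.671e-01 7.490e-02 1.700e-02 1.080e+02] box [0.4566 0.1664] [0.0532 0.0663] 87.8 z 0.0463 286
head [6.497e-01 9.700e-03 6.480e-02 1.630e-02 1.470e+02] box [0.6486 0.0087] [0.0675 0.0535] 51.1 z 0.0463 410
head [6.270e-01 2.473e-01 7.040e-02 1.740e-02 1.680e+02] box [0.6256 0.2478] [0.0676 0.0535] 18.8 z 0.0463 402
head [4.547e-01 1.696e-01 7.440e-02 1.840e-02 2.674e+03] box [0.4547 0.1694] [0.0534 0.068 ] 87.8 z 0.0466 5476
```

>>> play_rows(series=[[0.015,-0.0025,-0.001,0],[0.02,-0.0025,-0.001,0],[0.025,-0.0025,-0.001,0],[0.03,-0.0025,-0.001,0],[0.0325,-0.0025,-0.001,0],[0.0325,-0.0025,-0.001,0]])

```text
t: 5.1
tcp_pos: [0.4572, 0.1684, 0.0628]
tool_rot: [0.502, 0.496, -0.498, 0.503]
force: [-3.1, 1.0, 24.7]
finger_gap: -0.005
```

```bash
python3 -c "
from meas import *
to((.487,-.061,.063))"
```

```text
t 5.1 tcp [0.4572 0.1684 0.0628] F [-3.1  1.  24.7] gap -0.005 jaw yaw -0.05 toolx [ 0.011 -0.003 -1.   ]
(0.487, -0.061, 0.063) -> [0.0008 0.03   0.2293]
```

>>> play_rows(series=[[-0.025,0,0,0],[-0.05,0,0,0],[-0.05,0.006,0.045,0],[-0.05,0.012,0.09,0],[-0.05,0.018,0.135,0],[-0.05,0.024,0.18,0],[-0.04,0.03,0.22,0],[-0.03,0.03,0.2295,0],[-0.03,0.03,0.2295,0],[-0.03,0.03,0.2295,0]])

```text
t: 6.1
tcp_pos: [0.4855, -0.0601, 0.0933]
tool_rot: [0.502, 0.497, -0.499, 0.502]
force: [1.0, 0.7, 0.3]
finger_gap: 0.002
```

```bash
python3 -c "
from meas import *
to((.4865,-.061,.0735),(.4865,-.061,.063))
s=snap('scene','s4');heads(s);heads(snap('wrist','w4'))"
```

```text
t 6.1 tcp [ 0.4855 -0.0601  0.0933] F [1.  0.7 0.3] gap 0.002 jaw yaw -0.05 toolx [ 0.008 -0.002 -1.   ]
(0.4865, -0.061, 0.0735) -> [0.0198 0.0008 0.0009]
(0.4865, -0.061, 0.063) -> [0.0303 0.0008 0.0009]
head [ 4.88e-01 -6.10e-02  7.54e-02  1.73e-02  1.02e+02] box [ 0.4873 -0.0612] [0.068  0.0536] 57.1 z 0.0462 278
head [4.565e-01 1.667e-01 7.530e-02 1.600e-02 1.110e+02] box [0.4562 0.1663] [0.0534 0.0689] 87.7 z 0.0462 280
head [6.501e-01 9.800e-03 6.510e-02 1.620e-02 1.400e+02] box [0.6484 0.0085] [0.0681 0.0541] 51.5 z 0.0463 402
head [6.263e-01 2.475e-01 7.010e-02 1.750e-02 1.780e+02] box [0.6253 0.248 ] [0.0664 0.0537] 19.0 z 0.0464 401
head [ 4.859e-01 -5.920e-02  7.430e-02  1.830e-02  2.433e+03] box [ 0.4857 -0.0592] [0.0674 0.0534] 56.4 z 0.0466 4831
```

S2 sprang right out (faulty); S4 hangs about 5 mm in (faulty); S3 stays in. Next, S1.

>>> play_rows(series=[[0.015,0.001,0.001,0],[0.02,0.001,0.001,0],[0.025,0.001,0.001,0],[0.03,0.001,0.001,0],[0.0325,0.001,0.001,0],[0.0325,0.001,0.001,0]])

```text
t: 6.8
tcp_pos: [0.4874, -0.06, 0.0632]
tool_rot: [0.502, 0.497, -0.498, 0.503]
force: [-2.3, 2.1, 16.4]
finger_gap: -0.0
```

```bash
python3 -c "
from meas import *
to((.4865,-.061,.063))"
```

```text
t 6.8 tcp [ 0.4874 -0.06    0.0632] F [-2.3  2.1 16.4] gap -0.0 jaw yaw 0.06 toolx [ 0.011 -0.002 -1.   ]
(0.4865, -0.061, 0.063) -> [ 0.0002 -0.0009  0.001 ]
```

>>> play_rows(series=[[-0.03,0,0,0],[-0.07,0,0,0],[-0.11,-0.005,-0.04,0],[-0.12,-0.01,-0.09,0],[-0.12,-0.02,-0.14,0],[-0.12,-0.03,-0.19,0],[-0.12,-0.032,-0.227,0],[-0.12,-0.032,-0.227,2],[-0.12,-0.032,-0.227,2]], claw=100)

```text
t: 7.7
tcp_pos: [0.4533, 0.1688, 0.1824]
tool_rot: [0.51, 0.489, -0.505, 0.496]
force: [0.1, -0.1, 0.2]
finger_gap: 1.001
```

```bash
python3 -c "
from meas import *
to((.455,.167,.095),(.455,.167,.006))
s=snap('scene','s5');heads(s);heads(snap('wrist','w5'));heads(snap('side','d5'))"
```

```text
t 7.7 tcp [0.4533 0.1688 0.1824] F [ 0.1 -0.1  0.2] gap 1.001 jaw yaw -1.72 toolx [ 0.011 -0.002 -1.   ]
(0.455, 0.167, 0.095) -> [0.0874 0.0008 0.0016]
(0.455, 0.167, 0.006) -> [ 0.1764 -0.0002  0.0014]
head [ 4.878e-01 -6.090e-02  6.540e-02  1.660e-02  1.000e+02] box [ 0.4866 -0.0619] [0.0694 0.0542] 56.3 z 0.0465 295
head [4.572e-01 1.674e-01 7.560e-02 1.640e-02 1.090e+02] box [0.4565 0.1664] [0.0533 0.0673] 87.7 z 0.0463 285
head [6.50e-01 9.90e-03 6.47e-02 1.67e-02 1.45e+02] box [0.649  0.0088] [0.0679 0.0537] 50.8 z 0.0464 402
head [6.267e-01 2.473e-01 7.030e-02 1.730e-02 1.600e+02] box [0.6254 0.2477] [0.0675 0.0531] 18.6 z 0.0463 398
head [6.233e-01 2.497e-01 6.980e-02 1.810e-02 2.178e+03] box [0.624  0.2497] [0.0681 0.0534] 18.9 z 0.0465 3292
head [4.545e-01 1.691e-01 7.450e-02 1.850e-02 1.710e+03] box [0.4545 0.1691] [0.0534 0.0676] 87.7 z 0.0467 2925
head [6.469e-01 2.370e-02 6.390e-02 1.180e-02 2.240e+02] box [0.6566 0.0232] [0.0368 0.0537] 52.1 z 0.0464 1220
head [6.227e-01 2.429e-01 7.060e-02 1.680e-02 3.400e+01] box [0.6233 0.2455] [0.0674 0.0557] 15.5 z 0.0451 159
head [4.543e-01 1.645e-01 7.440e-02 1.840e-02 7.700e+01] box [0.4534 0.1644] [0.0542 0.0665] 87.0 z 0.0452 198
head [6.463e-01 5.500e-03 6.390e-02 1.780e-02 7.700e+01] box [0.6465 0.0062] [0.0691 0.054 ] 51.1 z 0.0452 203
head [ 4.84e-01 -6.52e-02  6.42e-02  1.73e-02  9.30e+01] box [ 0.4848 -0.0627] [0.0699 0.0545] 56.3 z 0.0458 264
```

View pics/s5.png

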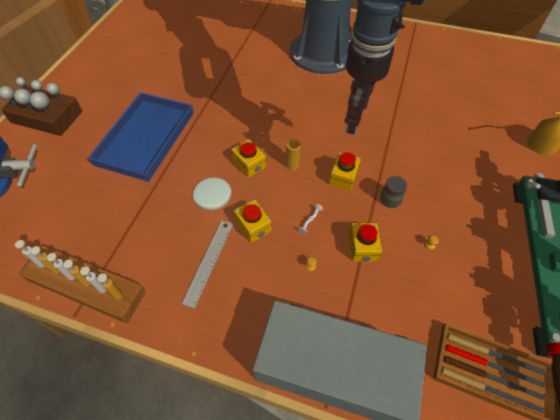

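View pics/w5.png

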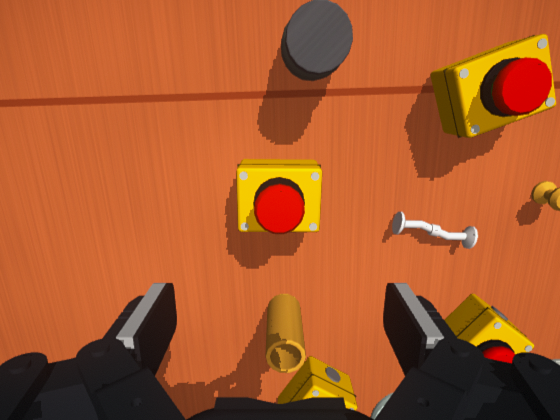

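>>> play_rows(series=[[0.045,0.001,0.0015,0.3],[0.087,0.001,0.0015,0.3],[0.11,0.0005,0.0015,0.3],[0.13,0.0005,0.0015,0.3],[0.15,0,0.0015,0.3],[0.168,0,0.0015,0.3],[0.176,0,0.0015,0.3],[0.176,0,0.0015,0.3],[0.176,0,0.0015,0.3]])

```text
t: 8.75
tcp_pos: [0.4563, 0.1642, 0.0066]
tool_rot: [0.512, 0.486, -0.508, 0.493]
force: [0.6, -0.4, 0.5]
finger_gap: 1.001
```

```bash
python3 -c "
from meas import *
to((.455,.167,.006))
snap('wrist','w6')"
```

```text
t 8.75 tcp [0.4563 0.1642 0.0066] F [ 0.6 -0.4  0.5] gap 1.001 jaw yaw -2.31 toolx [ 0.011 -0.002 -1.   ]
(0.455, 0.167, 0.006) -> [ 0.0006 -0.0014 -0.0027]
```

View pics/w6.png

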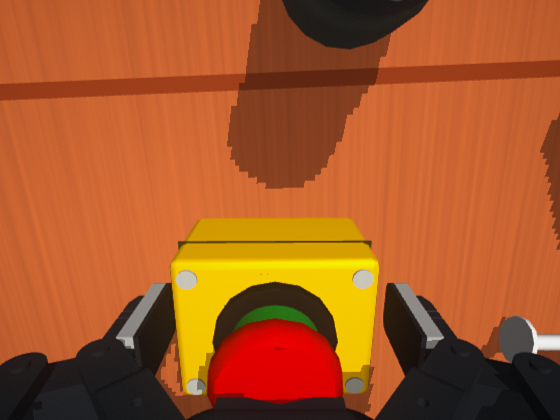

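>>> play_rows(series=[[0,-0.001,-0.002,0],[0,-0.001,-0.002,0],[0,-0.001,-0.002,0],[0,-0.001,-0.002,0],[0,-0.001,-0.002,0]], claw=60, force=50)

```text
t: 9.3
tcp_pos: [0.4559, 0.1667, 0.0081]
tool_rot: [0.513, 0.486, -0.507, 0.494]
force: [0.3, -0.6, 6.1]
finger_gap: 0.791
```

```bash
python3 -c "
from meas import *
to((.487,-.40,.009))"
```

```text
t 9.3 tcp [0.4559 0.1667 0.0081] F [ 0.3 -0.6  6.1] gap 0.791 jaw yaw -2.28 toolx [ 0.013 -0.002 -1.   ]
(0.487, -0.4, 0.009) -> [0.0006 0.0537 0.565 ]
```

>>> play_rows(series=[[-0.02,0,0,0],[-0.06,0,0,0],[-0.1,0,0,0],[-0.12,0.002,0.03,0],[-0.12,0.006,0.07,0],[-0.12,0.01,0.11,0],[-0.12,0.014,0.15,0],[-0.12,0.018,0.19,0],[-0.12,0.022,0.23,0],[-0.12,0.026,0.27,0],[-0.12,0.03,0.31,0],[-0.12,0.034,0.35,0],[-0.12,0.038,0.39,0],[-0.12,0.042,0.43,0],[-0.12,0.046,0.47,-1],[-0.12,0.05,0.51,-2],[-0.12,0.054,0.545,-2.3],[-0.12,0.054,0.565,-2.3],[-0.12,0.054,0.565,-2.3],[-0.12,0.054,0.565,-2.3]])

```text
t: 11.3
tcp_pos: [0.4848, -0.3988, 0.129]
tool_rot: [0.503, 0.497, -0.497, 0.503]
force: [0.4, 0.0, -3.4]
finger_gap: 0.784
```

```bash
python3 -c "
from meas import *
to((.487,-.40,.04),(.487,-.40,.012),(.487,-.40,.009))
snap('wrist','w7');s=snap('scene','s7');heads(s);snap('side','d7')"
```

```text
t 11.3 tcp [ 0.4848 -0.3988  0.129 ] F [ 0.4  0.  -3.4] gap 0.784 jaw yaw -0.03 toolx [ 0.012  0.    -1.   ]
(0.487, -0.4, 0.04) -> [0.089  0.0011 0.0012]
(0.487, -0.4, 0.012) -> [0.117  0.0008 0.0012]
(0.487, -0.4, 0.009) -> [0.12   0.0007 0.0012]
head [ 4.889e-01 -5.970e-02  6.510e-02  1.620e-02  1.060e+02] box [ 0.4874 -0.0614] [0.0685 0.0541] 56.4 z 0.0462 280
head [6.508e-01 1.000e-02 6.520e-02 1.660e-02 1.400e+02] box [0.6487 0.0087] [0.0693 0.054 ] 51.4 z 0.0465 409
head [6.262e-01 2.477e-01 7.030e-02 1.650e-02 1.650e+02] box [0.625  0.2478] [0.0676 0.0526] 18.7 z 0.0466 391
```

View pics/d7.png

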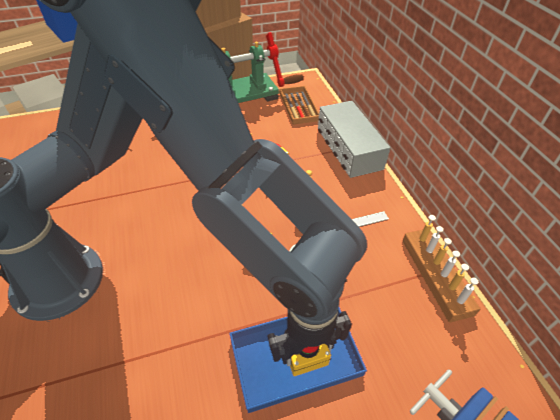

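View pics/w7.png

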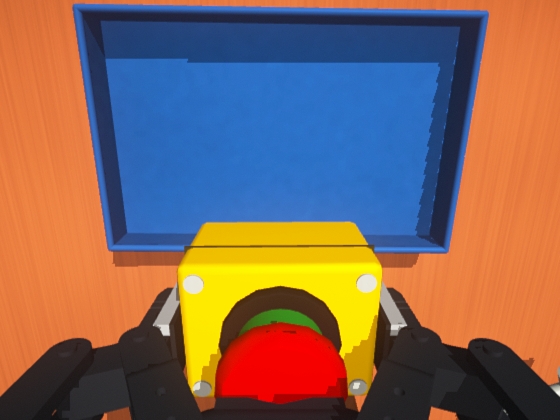

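```bash
python3 -c "
from meas import *
s=pickle.load(open('pics/w7.pkl','rb'));C=cloud(s)
for v,u in [(7,280),(12,100),(15,470),(100,85),(246,130),(246,430),(248,150),(260,140),(150,280),(200,280),(230,190),(223,280)]: print(v,u,C[v,u].round(3))
s=pickle.load(open('pics/side0.pkl','rb'));C=cloud(s)
m=(C[...,2]>.022)&(C[...,2]<.035)&(C[...,1]<-.2)&(C[...,0]<.65)&(s['depth']>0);p=C[m];print(np.percentile(p[:,:2],[0.5,99.5],axis=0))
"
```

```text
7 280 [ 0.487 -0.267  0.03 ]
12 100 [ 0.379 -0.27   0.028]
15 470 [ 0.6   -0.272  0.031]
100 85 [ 0.348 -0.32   0.001]
246 130 [ 0.378 -0.42   0.031]
246 430 [ 0.597 -0.423  0.027]
248 150 [ 0.393 -0.421  0.032]
260 140 [ 0.372 -0.445  0.   ]
150 280 [ 0.483 -0.319  0.272]
200 280 [ 0.487 -0.394  0.004]
230 190 [ 0.416 -0.418  0.003]
223 280 [ 0.485 -0.37   0.126]
[[ 0.3613714  -0.42877756]
 [ 0.61038368 -0.26811898]]
```

I misread the tray's long axis: it runs along x (x 0.363..0.609, y -0.427..-0.269). So I'll turn the gripped station a quarter turn and set it at y ≈ -0.347.

```bash
python3 -c "
from meas import *
to((.545,-.347,.129))
print(manip.sense()['q'].round(3))
s=pickle.load(open('pics/w7.pkl','rb'));C=cloud(s)
# tray yaw: far rim top edge
for n in ['side0','scene0']:
  s=pickle.load(open(f'pics/{n}.pkl','rb'));C=cloud(s)
  m=(C[...,2]>.024)&(C[...,2]<.035)&(C[...,1]<-.24)&(C[...,1]>-.46)&(C[...,0]<.65)&(C[...,0]>.34)&(s['depth']>0);print(cv2.minAreaRect(C[m][:,:2].astype(np.float32)))
"
```

```text
t 11.45 tcp [ 0.4853 -0.3978  0.1293] F [ 0.1  0.5 -3.7] gap 0.787 jaw yaw 0.09 toolx [ 0.012 -0.    -1.   ]
(0.545, -0.347, 0.129) -> [ 0.001   0.0597 -0.0507]
[-0.869  0.651  1.521  0.011  0.961 -0.877]
((0.4861883223056793, -0.34868812561035156), (0.16012883186340332, 0.24930043518543243), 89.02919006347656)
((0.4868873953819275, -0.3494223952293396), (0.16242870688438416, 0.2524932324886322), 89.37088012695312)
```

>>> play_rows(series=[[0,0.006,-0.005,8],[0,0.012,-0.01,16],[0,0.018,-0.015,24],[0,0.024,-0.02,32],[0,0.03,-0.025,40],[0,0.036,-0.03,48],[0,0.042,-0.035,56],[0,0.048,-0.04,64],[0,0.054,-0.045,72],[0,0.06,-0.05,80],[0,0.06,-0.05,88],[0,0.06,-0.05,90.5],[0,0.06,-0.05,90.5],[0,0.06,-0.05,90.5]])

```text
t: 12.85
tcp_pos: [0.5452, -0.3467, 0.13]
tool_rot: [0.711, -0.002, -0.703, -0.002]
force: [0.3, 0.5, -3.4]
finger_gap: 0.787
```

```bash
python3 -c "
from meas import *
to((.545,-.348,.04),(.545,-.348,.011))
s=snap('wrist','w8')
R=Ro.from_quat(manip.sense()['tool_rot']).as_matrix();print(R.round(3))"
```

```text
t 12.85 tcp [ 0.5452 -0.3467  0.13  ] F [ 0.3  0.5 -3.4] gap 0.787 jaw yaw -90.29 toolx [ 0.012  0.    -1.   ]
(0.545, -0.348, 0.04) -> [0.09   0.0013 0.0013]
(0.545, -0.348, 0.011) -> [0.119  0.0014 0.0016]
[[ 0.012 -0.006 -1.   ]
 [ 0.    -1.     0.006]
 [-1.    -0.    -0.012]]
```

View pics/w8.png

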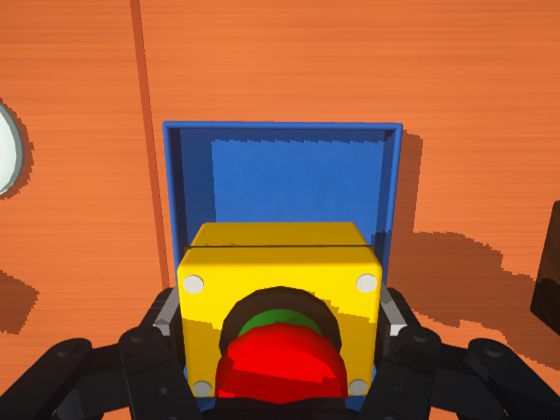

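>>> play_rows(series=[[0.03,0.001,0.001,0],[0.06,0.001,0.001,0],[0.085,0.001,0.001,0],[0.1,0.001,0.0015,0],[0.109,0.001,0.0015,0],[0.113,0.001,0.0015,0],[0.115,0.001,0.0015,0],[0.117,0.001,0.0015,0],[0.118,0.001,0.0015,0],[0.118,0.001,0.0015,0],[0.118,0.001,0.0015,0]])

```text
t: 14.0
tcp_pos: [0.5453, -0.3481, 0.0125]
tool_rot: [0.711, -0.002, -0.703, -0.002]
force: [-0.3, 0.6, -2.6]
finger_gap: 0.788
```

>>> play_rows(series=[[0.001,0,0,0],[0.0015,0,0,0],[0.002,0,0,0],[0.002,0,0,0]])

```text
t: 14.4
tcp_pos: [0.5456, -0.3483, 0.0117]
tool_rot: [0.712, -0.002, -0.703, -0.002]
force: [-1.6, 1.1, 5.0]
finger_gap: 0.794
```

>>> play_rows(series=[[0,0,0,0],[0,0,0,0],[0,0,0,0],[0,0,0,0]], claw=100)

```text
t: 14.8
tcp_pos: [0.5457, -0.3484, 0.0115]
tool_rot: [0.712, -0.002, -0.702, -0.002]
force: [0.6, -0.2, 1.2]
finger_gap: 0.999
```

>>> play_rows(series=[[-0.02,0,0,0],[-0.05,0,0,0],[-0.09,0,0,0],[-0.13,0,0,0],[-0.15,0,0,0],[-0.15,0,0,0]])

```text
t: 15.4
tcp_pos: [0.5456, -0.3499, 0.1656]
tool_rot: [0.714, -0.004, -0.7, 0.0]
force: [-0.5, -0.5, -0.5]
finger_gap: 1.002
```

```bash
python3 -c "
from meas import *
to((.6245,.248,.18))
print(manip.sense()['q'].round(3))
snap('wrist','w9');s=snap('scene','s9');heads(s);heads(snap('side','d9'))"
```

```text
t 15.4 tcp [ 0.5456 -0.3499  0.1656] F [-0.5 -0.5 -0.5] gap 1.002 jaw yaw -90.31 toolx [ 0.019 -0.007 -1.   ]
(0.6245, 0.248, 0.18) -> [-0.0169 -0.5982 -0.076 ]
[-0.746  0.626  1.448  0.009  1.05   0.825]
head [ 5.493e-01 -3.473e-01  7.800e-02  1.730e-02  1.130e+02] box [ 0.5489 -0.3478] [0.0676 0.0531] 88.8 z 0.049 312
head [ 4.899e-01 -5.980e-02  6.510e-02  1.660e-02  1.010e+02] box [ 0.4869 -0.0621] [0.0698 0.0549] 55.0 z 0.0464 284
head [6.493e-01 9.700e-03 6.480e-02 1.710e-02 1.470e+02] box [0.6488 0.0083] [0.0676 0.0539] 51.7 z 0.0464 405
head [6.270e-01 2.475e-01 7.000e-02 1.770e-02 1.830e+02] box [0.6254 0.248 ] [0.0662 0.0528] 18.7 z 0.0464 392
head [ 4.831e-01 -6.440e-02  6.460e-02  1.650e-02  8.800e+01] box [ 0.4851 -0.0626] [0.0691 0.0544] 56.5 z 0.0456 266
head [ 5.444e-01 -3.507e-01  7.700e-02  1.790e-02  1.970e+02] box [ 0.5458 -0.3499] [0.0685 0.0537] 89.5 z 0.0485 445
```

View pics/s9.png

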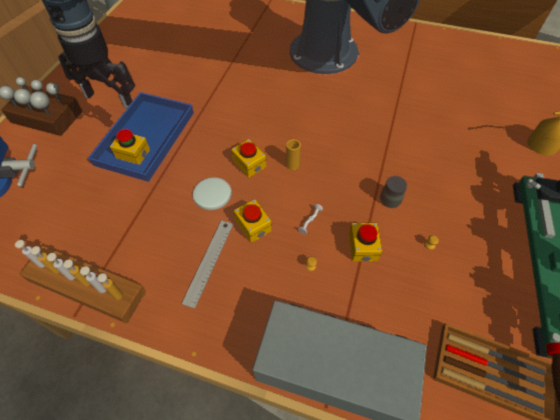

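>>> play_rows(series=[[-0.017,-0.045,-0.006,-2],[-0.017,-0.09,-0.012,-4],[-0.017,-0.135,-0.018,-6],[-0.017,-0.18,-0.023,-8],[-0.017,-0.225,-0.029,-10],[-0.017,-0.27,-0.035,-12],[-0.017,-0.315,-0.041,-14],[-0.017,-0.36,-0.047,-16],[-0.017,-0.405,-0.053,-18],[-0.017,-0.45,-0.058,-19],[-0.017,-0.495,-0.064,-19],[-0.017,-0.54,-0.07,-19],[-0.017,-0.58,-0.075,-19],[-0.017,-0.598,-0.076,-19],[-0.017,-0.598,-0.076,-19],[-0.017,-0.598,-0.076,-19]])

```text
t: 17.15
tcp_pos: [0.6211, 0.249, 0.177]
tool_rot: [0.701, 0.114, -0.695, 0.116]
force: [-0.1, 0.1, -1.1]
finger_gap: 0.998
```

```bash
python3 -c "
from meas import *
to((.6245,.248,.1),(.6245,.248,.006))
heads(snap('wrist','w10'))"
```

```text
t 17.15 tcp [0.6211 0.249  0.177 ] F [-0.1  0.1 -1.1] gap 0.998 jaw yaw -71.29 toolx [ 0.008 -0.001 -1.   ]
(0.6245, 0.248, 0.1) -> [ 0.077   0.0018 -0.0023]
(0.6245, 0.248, 0.006) -> [ 0.171   0.0014 -0.0016]
head [6.255e-01 2.499e-01 6.980e-02 1.840e-02 1.727e+03] box [0.6246 0.2496] [0.0677 0.0538] 18.6 z 0.0466 3106
head [6.419e-01 2.150e-02 6.360e-02 1.370e-02 2.150e+02] box [0.644  0.0145] [0.0683 0.044 ] 50.9 z 0.0465 1818
```

View pics/w10.png

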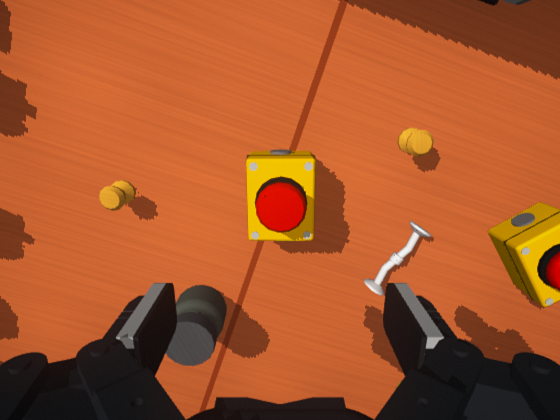

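>>> play_rows(series=[[0.04,0.0015,-0.002,0],[0.077,0.0015,-0.002,0],[0.1,0.0015,-0.002,0],[0.12,0.0015,-0.002,0],[0.14,0.0015,-0.002,0],[0.16,0.0015,-0.002,0],[0.17,0.0015,-0.002,0],[0.17,0.0015,-0.002,0],[0.17,0.0015,-0.002,0]])

```text
t: 18.1
tcp_pos: [0.6258, 0.2465, 0.0079]
tool_rot: [0.701, 0.113, -0.695, 0.115]
force: [0.3, 0.1, -0.2]
finger_gap: 1.001
```

```bash
python3 -c "
from meas import *
to((.6245,.248,.006))
snap('wrist','w11')"
```

```text
t 18.1 tcp [0.6258 0.2465 0.0079] F [ 0.3  0.1 -0.2] gap 1.001 jaw yaw -71.44 toolx [ 0.009 -0.001 -1.   ]
(0.6245, 0.248, 0.006) -> [ 0.0019 -0.0018  0.0008]
```

View pics/w11.png

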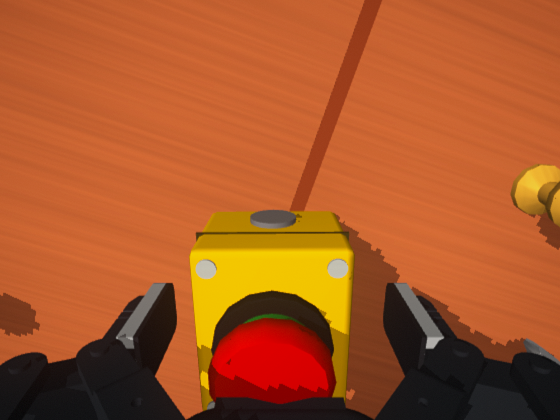

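>>> play_rows(series=[[0,-0.002,0,0],[0,-0.002,0,0],[0,-0.002,0,0],[0,-0.002,0,0],[0,-0.002,0,0],[0,-0.002,0,0]], claw=45, force=50)

```text
t: 18.75
tcp_pos: [0.6263, 0.2493, 0.0098]
tool_rot: [0.702, 0.114, -0.693, 0.115]
force: [-0.1, -0.1, 5.1]
finger_gap: 0.63
```

```bash
python3 -c "
from meas import *
to((.433,-.348,.129),(.433,-.348,.009))"
```

```text
t 18.75 tcp [0.6263 0.2493 0.0098] F [-0.1 -0.1  5.1] gap 0.63 jaw yaw -71.4 toolx [ 0.013 -0.    -1.   ]
(0.433, -0.348, 0.129) -> [-0.1216  0.5049  0.3723]
(0.433, -0.348, 0.009) -> [-0.0016  0.5044  0.3737]
```

>>> play_rows(series=[[-0.02,0,0,0],[-0.06,0,0,0],[-0.1,0,0,0],[-0.122,0.031,0.023,0],[-0.122,0.066,0.049,2],[-0.122,0.101,0.075,4],[-0.122,0.136,0.1,6],[-0.122,0.171,0.126,8],[-0.122,0.206,0.152,10],[-0.122,0.241,0.178,12],[-0.122,0.276,0.204,14],[-0.122,0.311,0.229,16],[-0.122,0.346,0.255,18],[-0.122,0.381,0.281,19],[-0.122,0.416,0.307,19],[-0.122,0.451,0.333,19],[-0.122,0.485,0.358,19],[-0.122,0.505,0.3725,19],[-0.122,0.505,0.3725,19],[-0.122,0.505,0.3725,19]])

```text
t: 20.75
tcp_pos: [0.432, -0.3477, 0.1286]
tool_rot: [0.711, -0.002, -0.703, -0.004]
force: [-0.9, 0.4, -3.1]
finger_gap: 0.624
```

```bash
python3 -c "
from meas import *
to((.433,-.348,.129),(.433,-.348,.013))
snap('wrist','w12');snap('side','d12')"
```

```text
t 20.75 tcp [ 0.432  -0.3477  0.1286] F [-0.9  0.4 -3.1] gap 0.624 jaw yaw -90.49 toolx [ 0.011  0.002 -1.   ]
(0.433, -0.348, 0.129) -> [-0.0004  0.0003 -0.001 ]
(0.433, -0.348, 0.013) -> [0.1156 0.0005 0.0002]
```

View pics/w12.png

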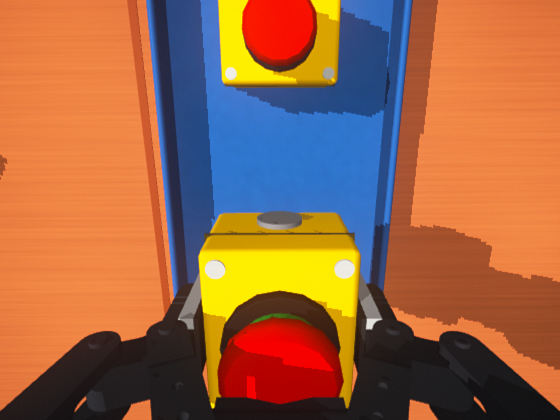

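View pics/d12.png

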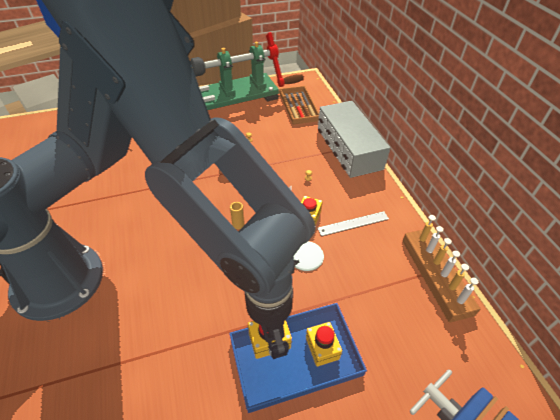

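>>> play_rows(series=[[0.03,0,0,0],[0.06,0,0,0],[0.085,0,0,0],[0.1,0,0,0],[0.108,0,0,0],[0.112,0,0,0],[0.114,0,0,0],[0.1155,0,0,0],[0.1155,0,0,0],[0.1155,0,0,0]])

```text
t: 21.85
tcp_pos: [0.434, -0.3464, 0.0139]
tool_rot: [0.711, -0.002, -0.703, -0.003]
force: [-0.5, -0.3, -3.4]
finger_gap: 0.628
```

>>> play_rows(series=[[0.001,0,0,0],[0.0015,0,0,0],[0.0015,0,0,0]])

```text
t: 22.15
tcp_pos: [0.4342, -0.3468, 0.0129]
tool_rot: [0.711, -0.002, -0.703, -0.002]
force: [-0.5, 0.1, -0.3]
finger_gap: 0.622
```

>>> play_rows(series=[[0.001,0,0,0],[0.0015,0,0,0],[0.0015,0,0,0]])

```text
t: 22.45
tcp_pos: [0.4342, -0.3467, 0.0128]
tool_rot: [0.712, -0.002, -0.703, -0.002]
force: [-2.0, 1.8, 9.0]
finger_gap: 0.624
```

Firm contact with the tray floor, so I'll release and lift.

>>> play_rows(series=[[-0.001,0,0,0],[-0.001,0,0,0],[-0.001,0,0,0],[-0.001,0,0,0],[-0.001,0,0,0]], claw=100)

```text
t: 22.95
tcp_pos: [0.4341, -0.3468, 0.0136]
tool_rot: [0.712, -0.002, -0.703, -0.002]
force: [1.2, 0.0, 0.7]
finger_gap: 0.999
```

>>> play_rows(series=[[-0.02,0,0,0],[-0.05,0,0,0],[-0.09,0,0,0],[-0.13,0,0,0],[-0.17,0,0,0],[-0.2,0,0,0],[-0.2,0,0,0],[-0.2,0,0,0],[-0.2,0,0,0]])

```text
t: 23.85
tcp_pos: [0.4309, -0.3459, 0.2121]
tool_rot: [0.711, -0.001, -0.703, -0.003]
force: [0.2, -0.4, -0.4]
finger_gap: 0.999
```

```bash
python3 -c "
from meas import *
to()
print('wrist');heads(snap('wrist','w13'));print('scene');s=snap('scene','s13');heads(s);print('side');heads(snap('side','d13'))
C=cloud(s)
ob=(C[...,2]>.003)&(C[...,2]<.12)&(C[...,0]>.35)&(C[...,0]<.95)&(abs(C[...,1])<.42)&(s['depth']>0)
k,l,st,_=cv2.connectedComponentsWithStats(ob.astype(np.uint8))
for i in range(1,k):
  if 25<st[i,4]<1200:
    p=C[l==i]; r=cv2.minAreaRect(p[:,:2].astype(np.float32)); print('  ob',np.round(r[0],3),np.round(r[1],3),round(r[2]),'zmax',p[:,2].max().round(3))
"
```

```text
t 23.85 tcp [ 0.4309 -0.3459  0.2121] F [ 0.2 -0.4 -0.4] gap 0.999 jaw yaw -90.35 toolx [ 0.01   0.003 -1.   ]
wrist
head [ 5.465e-01 -3.477e-01  7.750e-02  1.850e-02  2.095e+03] box [ 0.5466 -0.3474] [0.0678 0.0527] 89.6 z 0.0497 3526
head [ 4.332e-01 -3.461e-01  7.320e-02  1.830e-02  1.409e+03] box [ 0.4327 -0.346 ] [0.0537 0.0672] 89.7 z 0.0497 2588
scene
head [ 4.336e-01 -3.463e-01  7.410e-02  1.740e-02  9.500e+01] box [ 0.4338 -0.3475] [0.0719 0.0547] 1.6 z 0.049 276
head [ 5.483e-01 -3.482e-01  7.810e-02  1.770e-02  1.130e+02] box [ 0.5494 -0.3478] [0.0529 0.0683] 1.0 z 0.0491 316
head [ 4.885e-01 -5.920e-02  6.510e-02  1.670e-02  9.900e+01] box [ 0.4864 -0.0622] [0.0697 0.0533] 56.7 z 0.0464 291
head [6.505e-01 1.010e-02 6.500e-02 1.650e-02 1.430e+02] box [0.6487 0.0086] [0.0681 0.0542] 50.7 z 0.0463 401
side
head [6.452e-01 5.600e-03 6.410e-02 1.720e-02 5.100e+01] box [0.6483 0.0048] [0.068  0.0504] 48.5 z 0.0454 170
head [ 5.453e-01 -3.514e-01  7.710e-02  1.810e-02  1.990e+02] box [ 0.545  -0.3503] [0.0674 0.0519] 89.8 z 0.0485 444
head [ 4.309e-01 -3.493e-01  7.310e-02  1.850e-02  2.090e+02] box [ 0.4309 -0.349 ] [0.0537 0.0666] 89.0 z 0.0486 499
  ob [0.422 0.03 ] [0.108 0.038] 16 zmax 0.078
  ob [ 0.467 -0.069] [0.116 0.08 ] 56 zmax 0.066
  ob [ 0.596 -0.113] [0.09  0.089] 22 zmax 0.015
  ob [0.463 0.284] [0.052 0.095] 82 zmax 0.065
  ob [0.634 0.003] [0.098 0.07 ] 51 zmax 0.066
  ob [0.593 0.126] [0.026 0.086] 70 zmax 0.026
  ob [ 0.758 -0.05 ] [0.033 0.2  ] 90 zmax 0.009
  ob [0.569 0.381] [0.034 0.021] 10 zmax 0.031
  ob [0.702 0.154] [0.021 0.023] 11 zmax 0.032
  ob [0.809 0.417] [0.005 0.068] 90 zmax 0.025
```

View pics/s13.png

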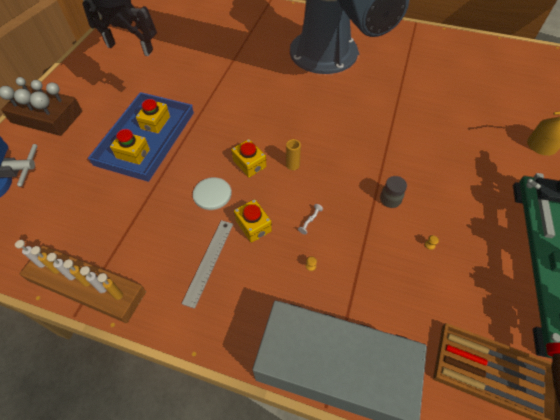

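View pics/d13.png

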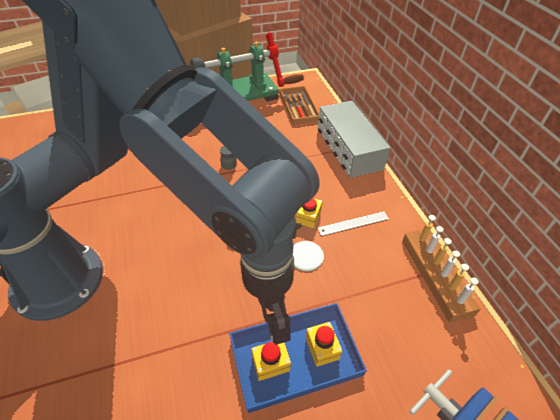

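The scene view shows both faulty stations upright in the tray (heads at (125,137) and (150,107)). The two sound ones stand where they were with heads in ((249,150), (252,213)), and nothing else has moved.

```bash
python3 -c "
from station import manip
print(manip.sign_off())"
```

```text
the job is handed in; nothing more can be done
None
```

I pushed all four heads right in, moved the two faulty stations to the repair tray, and handed the job in at about 24 s of the 69 s allowed.

| Station (start x, y in m) | After letting go | Where it is now |
|---|---|---|
| (0.456, 0.166) | Sprang right out: faulty | Upright in the tray at about (0.547, -0.348) |
| (0.625, 0.248) | Hung about 5 mm in: faulty | Upright in the tray at about (0.433, -0.347) |
| (0.487, -0.061) | Stayed about 10 mm in: sound | Left where it stood, still in 17 s later |
| (0.648, 0.009) | Stayed about 10 mm in: sound | Left where it stood, still in 22 s later |

- **Placing:** both tray stations were lowered to contact before release. Their box tops read 49–50 mm above the bench, which is right for standing on the 3 mm floor.
- **Rest of the bench:** the other objects measured the same as at the start, to within a few mm of camera noise. The robot was touching nothing when I handed in.
- **Checks that disagreed:** I first read the tray's long axis the wrong way round. A look before lowering caught it, and I turned the station a quarter turn. The cameras also differ by 2–4 mm, so positions are good to about that. One push reached 29 N at the stop, more than needed but under the limit.

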